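Switch the ball feeder over and run the batch

TASK

The next three wooden balls must go into the other tray: press down the raised end of the seesaw gate so that it rocks right over to its other stop, and then push the post of the shutter to the left until the shutter is fully open, so that all three balls roll down into the tray at the newly lowered end. Only press and push with the fingertips: do not touch or lift the balls, let them run by themselves, and leave the other things on the table where they are.

Things in the scene. Friction and masses are not known exactly. Their poses are not given: they have to be found in the camera images.
- feeder: wooden ball feeder fixed to the table. Origin on the table top right below the seesaw pivot; x downhill along the chute (away from the robot), y left, z up. Chute: y -28 to 28 mm, x -221 to -28 mm, tops of its side walls z 162 mm (foot) to 195 mm (upper end). At its foot the seesaw gate lies across it, along y, with a plywood tray under each end.
- gate (a joint): tilt of the seesaw gate, rad, -0.28 to 0.28 (stops); pivot along feeder x, 120 mm above the table. Positive: left (+y) end up, balls run to the right tray; negative: the mirror. Over-centre: a steel weight (38 mm across, top at z 215 mm) stands mid-board, so it starts and rests on either stop; about 1 N down on the raised pad moves it and past level (0) it falls to the other stop by itself.
- pad_left (a point): top centre of the left (+y) press pad: dark 38 mm disc on the end of the 300 x 50 mm board on the +x side of the seesaw. From the pivot: 47 mm in x, 125 mm in y, 49 mm up; about 202 mm above the table when raised, 169 mm at level, 132 mm when down. Moves with the gate.
- pad_right (a point): the same for the right (-y) press pad
- shutter (a joint): slide of the aluminium shutter that holds the balls back in the chute, m: 0 closed, 0.045 fully open (stop). It opens towards the feeder +y (left), needs about 1 to 2 N and stays where it is left. The balls are let go at about 0.034.
- shutter_post (a point): top centre of the upright square aluminium post on the shutter, 14 x 14 mm, 54 mm tall, its top about 252 mm above the table. Moves with the shutter. The first ball waits about 34 mm up the chute from the post axis, its top about 182 mm above the table.
- ball0_center (a point): centre of waxed turned wooden ball 0 (34 mm across, 15 g), waiting in the chute, number 0 counted from the shutter
- ball1_center (a point): centre of waxed turned wooden ball 1 (34 mm across, 15 g), waiting in the chute, number 1 counted from the shutter
- ball2_center (a point): centre of waxed turned wooden ball 2 (34 mm across, 15 g), waiting in the chute, number 2 counted from the shutter
- tray_left (a point): centre of the inner floor of the left (+y) tray, 17 mm above the table; the tray is 110 mm in x, 135 mm in y, its rim 67 mm above the table
- tray_right (a point): centre of the inner floor of the right (-y) tray, 17 mm above the table; same size
- tape_measure: yellow tape measure, 68 x 34 x 62 mm, a bystander; origin on its underside
- sanding_block: cork sanding block, 110 x 64 x 35 mm, a bystander; origin on its underside
- glue_bottle: white glue bottle, 72 mm across, 190 mm tall, a bystander; origin on its underside
- screw_jar: clear jar with a steel lid, 72 mm across, 85 mm tall, a bystander; origin on its underside
- offcut: dark wood offcut, 160 x 45 x 22 mm, a bystander; origin on its underside
- screwdriver: screwdriver lying flat, a bystander; origin on its underside
- square: carpenter's try square lying flat, stock 120 mm, blade 190 mm, a bystander; origin on its underside

How it is judged (in metres and radians):
On the way, in this order (a step that is already met when the one before it is completed fails the run):
1. the seesaw gate is rocked over to its other stop (distance of pad_left from where it was at the start of the episode above 0.055 m and (value of joint gate above 0.22 rad or value of joint gate below -0.22 rad)), for 0.2 s.
2. the shutter is pushed open (value of joint shutter above 0.039 m), for 0.1 s.
At the end, for the whole second after the job is handed in: The gate rests within 0.06 rad of the stop opposite to the one it started on, the shutter is at least 39 mm open, and all three balls lie at rest inside the tray at the lowered end of the gate (distance of pad_left from where it was at the start of the episode above 0.055 m and value of joint shutter above 0.039 m and ((value of joint gate above 0.22 rad and y of ball0_center in the frame of feeder between -0.24 and -0.1 m and x of ball0_center in the frame of feeder between -0.055 and 0.055 m and height (world z) of each of ball0_center, ball1_center, ball2_center below 0.07 m and y of ball1_center in the frame of feeder between -0.24 and -0.1 m and x of ball1_center in the frame of feeder between -0.055 and 0.055 m and y of ball2_center in the frame of feeder between -0.24 and -0.1 m and x of ball2_center in the frame of feeder between -0.055 and 0.055 m) or (value of joint gate below -0.22 rad and y of ball0_center in the frame of feeder between 0.1 and 0.24 m and x of ball0_center in the frame of feeder between -0.055 and 0.055 m and height (world z) of each of ball0_center, ball1_center, ball2_center below 0.07 m and y of ball1_center in the frame of feeder between 0.1 and 0.24 m and x of ball1_center in the frame of feeder between -0.055 and 0.055 m and y of ball2_center in the frame of feeder between 0.1 and 0.24 m and x of ball2_center in the frame of feeder between -0.055 and 0.055 m)) and linear speed of each of ball0, ball1, ball2 below 0.08 m/s); the robot touches nothing.
It fails at once if a ball is touched by the fingers (contact force between the fingers and ball0 above 0.3 N or contact force between the fingers and ball1 above 0.3 N or contact force between the fingers and ball2 above 0.3 N).
It fails at once if a ball is lifted (height (world z) of any of ball0_center, ball1_center, ball2_center above 0.22 m).
It fails at once if another thing on the table is moved more than 25 mm (distance of any of tape_measure, sanding_block, glue_bottle, screw_jar, offcut, screwdriver, square from where it was at the start of the episode above 0.025 m).
It also fails if it takes over 42 s, if anything falls off the work surface, if the arm or the gripper's body presses on something with over 40 N, if the wrist force passes 120 N, or if a joint passes its speed limit or range.

ROBOT

A 6-joint arm with a two-finger parallel gripper is mounted at the origin on the work surface. World frame = base frame: x ahead of the robot, y to its left, z up, the work surface at z = 0. Lengths are in m, angles in degrees, forces in N, time in s.
With the tool pointing down it reaches from about 0.35 to 0.85 m from the base axis. Payload 8.1 kg.
Tool frame: the origin (TCP) lies at the very end of the fingers, on their centre line; the grasp point (between the pads) lies 19 mm behind it; y points along the fingers, x is the direction in which the jaws open and shut, and the axes are right-handed (so a half turn about y gives the same grasp; the last joint's range is limited). The gripper opens to 93 mm and grips with 3 to 60 N. Pads are 15 mm wide; open, the fingers measure 128 mm over their backs; the gripper's body (75 mm by 188 mm) begins 65 mm behind the grasp point.
Start: joints at [68.904, 7.471, 85.268, -0, 87.261, -4.893], TCP at [0.167, 0.576, 0.219] pointing down, gripper open.
Joint ranges: [-169.43, 169.43], [-51.17, 129.36], [1.28, 143.12], [-76.62, 256.62], [0, 156.53], [-152.29, 152.29]. Speed limits (degrees/s): [136.94, 136.94, 159.86, 180, 180, 180].

INTERFACE

Orientations are given as a 3x3 rotation matrix whose columns are the frame's x, y, z axes.
In Python, from cell import r, viewer gives the robot as it stands. The module is installed in compiled form; this text tells all that it offers.
- The arm moves only by the tool drive_tool, never from a script. Its argument "increments" is text: rows parted by semicolons, each of 6 numbers parted by spaces: the shift along the world's x, y, z in units of 60 mm (1.0 is 60 mm), then the turn, a rotation vector about the world's x, y, z in units of 6 degrees (1.0 is 6 degrees). A call has 1 to 12 rows; each row is the pose to reach, as a shift and turn from the pose commanded when the call began; what a row does not reach only later rows make up. A row lasts 1/8 s, in which the tool goes at most 62.5 mm and 10.7 degrees, less where a joint would pass 70% of its speed; a pose out of reach is approached as far as the arm can. A call with a gripper value outside its range is refused whole. "grip" is the gripper command: -1 is shut, 1 is fully open, values between are in proportion, set as the call begins (left out, the last holds). The fingers move at their own pace and stop on an object; "force" is the grip in N (left out, the last holds). Time passes only in rows, so rows that repeat a pose let the fingers close. It gives the time, the measured TCP pose, the force and the opening at its end, in the units of the state.
- r.observe(): the state, without advancing time (a new reading comes with each control period).
- viewer.capture(name): name is "scene" or "top" or "wrist"; returns a dict with "image" (480x640x3 uint8, red, green, blue), "vfov" (degrees; the focal length in pixels is half the picture's height over the tangent of half this angle, whatever the lens; pixels are square), "cx", "cy" (the principal point, pixels), "dist" ([k1, k2, p1, p2, k3] as OpenCV has them; the pictures are not rectified), "extrinsics" (4x4, takes a point from camera to world coordinates); the wrist camera has in their place "T_tool_cam" (4x4, takes a point from camera to tool coordinates, whose origin is the TCP and whose axes are the tool frame's). Camera axes: x right, y down, z forward; pixel columns grow to the right and rows downward; lengths in m; the calibration is good to about 2 mm. A picture is of the moment at which its call begins: read the wrist's pose just before it. There is no depth.
- r.close_job(): hands the job in, once; it reports no verdict.
The state is a dict: "time": time; "joint_positions": joint angles; "joint_vel": joint speeds; "joint_efforts": joint torques, N m; "tool_pos": TCP position; "eef_rot": TCP orientation; "contact_force": force on the tool from outside, world axes, zero at the start; "torque": the same for the moment, N m; "gripper_width": opening from 0.0 (shut) to 1.0 (fully open).
Only numpy, scipy, OpenCV 4.12 (cv2) and the standard library are available. Lean on these libraries where they do the work, as an engineer would, in place of code of your own. Each camera call takes 0.05 s, during which the arm holds its last target. There are 200 camera calls.

## Working session

There is one attempt and no reset: what is moved stays moved. The work goes in short steps, Python scripts to look and compute and a tool call to move; the robot and the scene stay as the last step left them, time stands still between calls to the robot, and variables do not carry over. Pictures are saved under pics/ and viewed, about 8 in all and at most 12, crops included, and the job is handed in when it is done.

Besides the shell and the picture viewer there is one more tool, called after ">>>" as name(argument=value, ...), one argument or row to a line, values as JSON. drive_tool: Moves the arm, as the interface text tells. Its arguments: {"type":"object","properties":{"increments":{"type":"string"},"grip":{"type":"number"},"force":{"type":"number"}},"required":["increments"]}

```bash
mkdir -p pics
cat > h.py <<'E'
import numpy as np, cv2, pickle
from cell import r, viewer
def snap(n,f):
    s=r.observe(); c=viewer.capture(n); cv2.imwrite(f'pics/{f}.png',c['image'][:,:,::-1]); 
    if n=='wrist':
        T=np.eye(4);T[:3,:3]=s['eef_rot'];T[:3,3]=s['tool_pos'];c['extrinsics']=T@c['T_tool_cam']
    pickle.dump(c,open(f'pics/{f}.pkl','wb')); return c
def K(c):
    f=240/np.tan(np.radians(c['vfov']/2)); return np.array([[f,0,c['cx']],[0,f,c['cy']],[0,0,1.]])
def atz(c,uv,z):
    p=cv2.undistortPoints(np.array([[uv]],float),K(c),np.array(c['dist'],float))[0,0]
    E=np.array(c['extrinsics']);d=E[:3,:3]@[p[0],p[1],1];return E[:3,3]+d*(z-E[2,3])/d[2]
def proj(c,P):
    E=np.linalg.inv(np.array(c['extrinsics']));Q=(E[:3,:3]@np.array(P,float).T).T+E[:3,3]
    return cv2.projectPoints(Q,np.zeros(3),np.zeros(3),K(c),np.array(c['dist'],float))[0][:,0]
def load(f): return pickle.load(open(f'pics/{f}.pkl','rb'))
E
python3 - <<'E'
from h import *
a=snap('top','top0');b=snap('scene','sc0')
for c in(a,b):print(c['extrinsics'],c['vfov'])
s=r.observe();print(s)
E
```

```text
[[ 0.02335254 -0.99763549  0.06463818  0.51700445]
 [-0.99970131 -0.02283689  0.00870497  0.01344457]
 [-0.00720825 -0.06482216 -0.9978708   1.25366645]
 [ 0.          0.          0.          1.        ]] 53.33840621860299
[[ 0.70557412  0.58510989 -0.39976441  1.12760908]
 [ 0.70855714 -0.59093936  0.38566494 -0.51436514]
 [-0.01058016 -0.55537113 -0.83153531  1.34996225]
 [ 0.          0.          0.          1.        ]] 45.0665180402925
{'time': 0.1, 'joint_positions': array([ 6.89029419e+01,  7.50957345e+00,  8.53204262e+01, -8.21558337e-04,
        8.72619857e+01, -4.89328718e+00]), 'joint_vel': array([-0.05638066, -0.06274905, -0.14187701,  0.01879901,  0.02649488,
        0.00743668]), 'joint_efforts': array([ 1.64563378e-03, -5.61338139e+01, -4.93097770e+01,  7.70897744e-02,
        2.90758268e-02, -7.36526522e-05]), 'tool_pos': array([0.16724015, 0.57570665, 0.21772999]), 'eef_rot': array([[ 2.79053187e-01, -5.64515793e-04, -9.60275481e-01],
       [ 9.60274313e-01, -1.50299101e-03,  2.79053731e-01],
       [-1.60081565e-03, -9.99998711e-01,  1.22675585e-04]]), 'contact_force': array([-0.15098453,  0.44404141,  0.61405954]), 'torque': array([-0.03159246, -0.03850481,  0.05352153]), 'gripper_width': 1.0010096687604964}
```

View pics/top0.png

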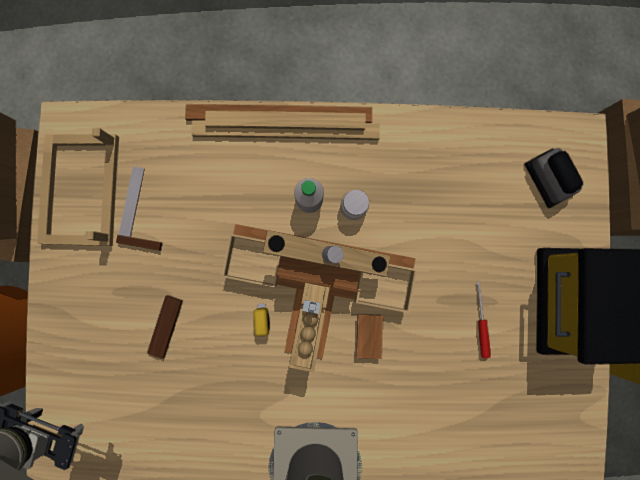

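View pics/sc0.png

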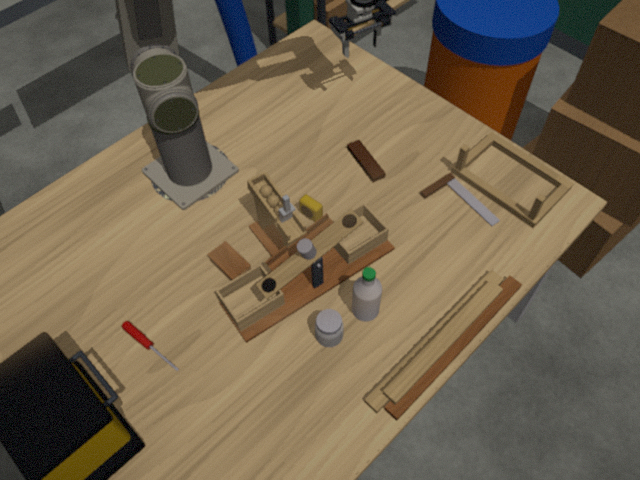

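The top view shows the left pad at about (276,243), the right pad at (379,264), the weight at (333,255) and the shutter post at about (312,307). I'll enlarge both views.

Run:
```python
import cv2,numpy as np
a=cv2.imread('pics/top0.png')[220:380,220:420];b=cv2.imread('pics/sc0.png')[170:340,210:400]
a=cv2.resize(a,None,fx=4,fy=4,interpolation=2)[:600];b=cv2.resize(b,None,fx=4,fy=4,interpolation=2)[:600]
cv2.imwrite('pics/ca.png',a);cv2.imwrite('pics/cb.png',b)
```

```text
(no output)
```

View pics/ca.png

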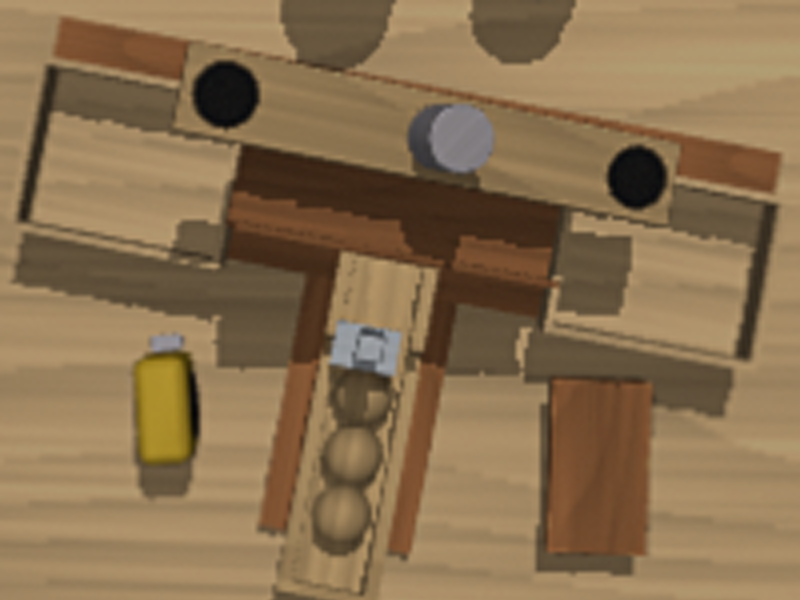

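View pics/cb.png

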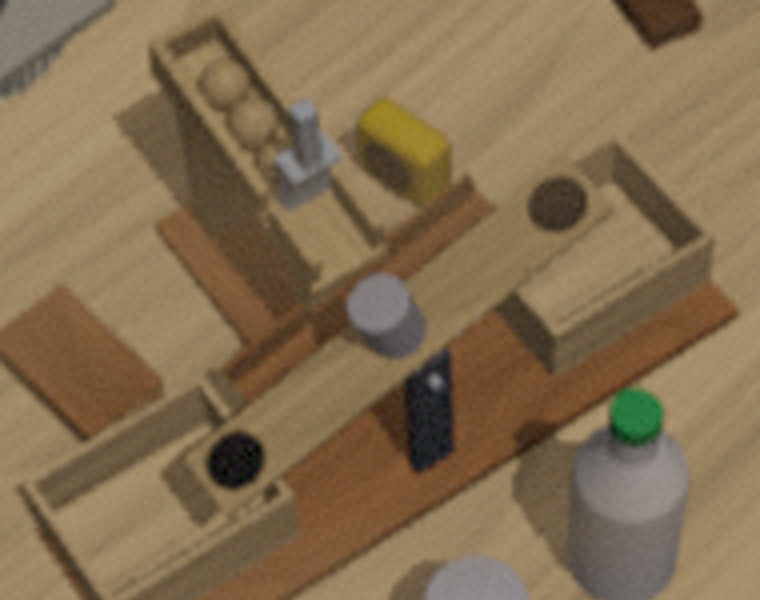

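The crops show the weight leaning right with the left pad up. I'll fit the feeder pose and the tilt sign to these points: both pads, the post top and the weight top.

```bash
cat > fit.py <<'E'
from h import *
from scipy.optimize import least_squares
a=load('top0');b=load('sc0')
ua=np.array([[226,94],[637,177],[369,347],[461,138]])/4-.375+[220,220]
ub=np.array([[558,203],[236,459],[303,108],[378,302]])/4-.375+[210,170]
def pts(p,g):
    c,s=np.cos(g),np.sin(g)
    L=lambda x,y,z:[x,c*y-s*z,.12+s*y+c*z]
    P=np.array([L(.047,.125,.049),L(.047,-.125,.049),[p[3],p[4],.252],L(.047,0,.0985)])
    R=np.array([[np.cos(p[2]),-np.sin(p[2]),0],[np.sin(p[2]),np.cos(p[2]),0],[0,0,1]])
    return P@R.T+[p[0],p[1],0]
if __name__=='__main__':
  for g in(.28,-.28):
    res=lambda p:np.r_[proj(a,pts(p,g))-ua,proj(b,pts(p,g))-ub].ravel()
    o=least_squares(res,[.5,0,-.2,-.07,0])
    print(g,o.cost,o.x,np.degrees(o.x[2]));print(res(o.x).reshape(-1,2).round(1).tolist());print(pts(o.x,g).round(4),pts(o.x,-g)[:2].round(4))
E
python3 fit.py
```

```text
0.28 2.4113530592003127 [ 0.51217364  0.00306163 -0.16460264 -0.07130329  0.00233224] -9.431036499833048
[[0.1, -0.2], [0.2, -0.2], [0.6, 0.1], [1.2, -0.1], [0.4, -0.4], [0.4, -0.2], [0.5, -0.6], [-0.1, -1.3]]
[[ 0.576   0.1005  0.2016]
 [ 0.5366 -0.1365  0.1325]
 [ 0.4422  0.017   0.252 ]
 [ 0.5541 -0.0315  0.2147]] [[ 0.5804  0.1272  0.1325]
 [ 0.5411 -0.1098  0.2016]]
-0.28 317.36141316478836 [ 0.5082276  -0.03417199 -0.06854454 -0.06936428  0.04657667] -3.927312878844996
[[4.3, 6.5], [7.8, -5.7], [0.6, 0.1], [-8.5, -1.7], [-4.8, 13.8], [-1.5, -10.0], [0.5, -0.6], [7.3, -5.9]]
[[ 0.5643  0.096   0.1325]
 [ 0.5478 -0.1437  0.2016]
 [ 0.4422  0.017   0.252 ]
 [ 0.557  -0.0102  0.2147]] [[ 0.5624  0.0689  0.2016]
 [ 0.546  -0.1708  0.1325]]
```

The fit is good to about 1 px: yaw is -9.4°, the gate is at +0.28, and the raised left pad is at (0.576, 0.100, 0.202). Next I move above it with the fingers shut.

>>> drive_tool(
  increments="0 0 0.8 0 0 0; 0.4 -0.5 1.35 0 0 0.2; 1.1 -1.2 1.5 0 0 0.4; 1.8 -2 1.5 0 0 0.6; 2.5 -2.8 1.5 0 0 0.8; 3.2 -3.6 1.5 0 0 1; 3.9 -4.4 1.5 0 0 1.13; 4.6 -5.2 1.5 0 0 1.13; 5.3 -6 1.5 0 0 1.13; 6 -6.8 1.4 0 0 1.13; 6.6 -7.45 1.2 0 0 1.13; 6.85 -7.73 1 0 0 1.13",
  grip=-1,
  force=40,
)

```text
time: 1.6
tool_pos: [0.5796, 0.1095, 0.2772]
eef_rot: [[0.167, -0.001, -0.986], [0.986, -0.001, 0.167], [-0.001, -1.0, 0.001]]
contact_force: [-0.2, -0.0, -0.6]
gripper_width: 0.006
```

>>> drive_tool(
  increments="0 0 -0.5 0 0 0; 0 0 -0.95 0 0 0; 0 0 -1.15 0 0 0; 0 0 -1.35 0 0 0; 0 0 -1.55 0 0 0; 0 0 -1.75 0 0 0; 0 0 -1.9 0 0 0; 0 0 -2.05 0 0 0; 0 0 -2.05 0 0 0",
)

```text
time: 2.72
tool_pos: [0.5778, 0.1123, 0.1546]
eef_rot: [[0.164, -0.002, -0.986], [0.986, -0.0, 0.164], [-0.0, -1.0, 0.002]]
contact_force: [-0.4, 0.7, -0.1]
gripper_width: 0.007
```

Run:
```python
from h import *
a=snap('top','top1');snap('scene','sc1');i=np.hstack([cv2.imread(f'pics/{n}.png')[170:400,200:420] for n in('top1','sc1')])
cv2.imwrite('pics/v1.png',cv2.resize(i,None,fx=1.8,fy=1.8))
```

```text
(no output)
```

View pics/v1.png

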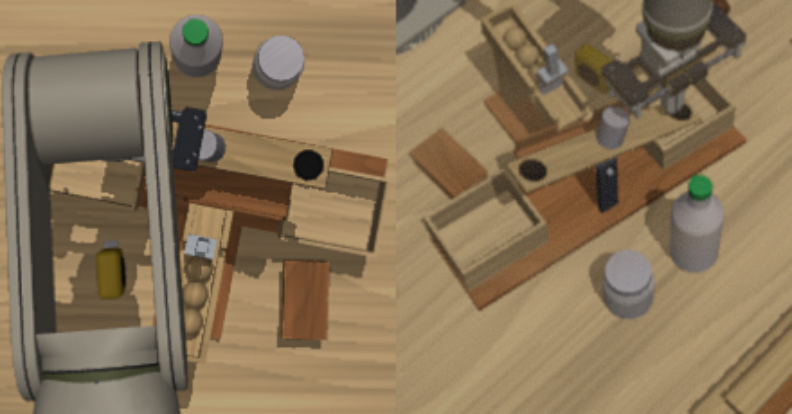

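The pictures show the gate rocked over: the right pad (308,165 in the left half) is up, the left pad is down, and the balls are still behind the shutter. Next I retract and go to the right side of the post.

>>> drive_tool(
  increments="0 0 0.9 0 0 0; 0 0 1.8 0 0 0; -0.3 -0.3 2.5 0 0 0; -0.9 -0.9 2.7 0 0 0; -1.6 -1.5 2.7 0 0 0; -2.2 -2.1 2.6 0 0 0; -2.38 -2.28 2.4 0 0 0; -2.38 -2.28 2 0 0 0; -2.38 -2.28 1.5 0 0 0; -2.38 -2.28 1.07 0 0 0; -2.38 -2.28 1.07 0 0 0",
)

```text
time: 4.2
tool_pos: [0.4345, -0.0243, 0.2185]
eef_rot: [[0.164, -0.003, -0.986], [0.986, 0.0, 0.164], [0.0, -1.0, 0.003]]
contact_force: [0.0, 0.5, -0.6]
gripper_width: 0.008
```

Run:
```python
from h import *
snap('wrist','w2');snap('scene','sc2');s=r.observe();print(s['tool_pos'])
i=np.hstack([cv2.resize(cv2.imread('pics/w2.png'),(400,300)),cv2.resize(cv2.imread('pics/sc2.png')[140:260,220:380],(400,300))])
cv2.imwrite('pics/v2.png',i)
```

```text
[ 0.43599504 -0.02448101  0.22108812]
```

View pics/v2.png

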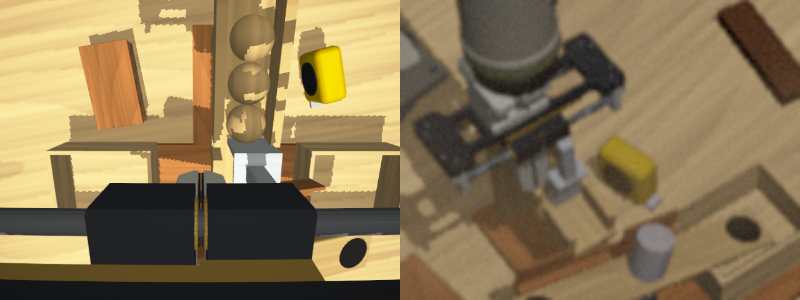

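The wrist view shows the post just beside the closed fingers, at about (250,165) with the fingers at (200,185). The first ball is well clear. Now I push along feeder +y.

>>> drive_tool(
  increments="0.03 0.16 0 0 0 0; 0.05 0.32 0 0 0 0; 0.08 0.48 0 0 0 0; 0.11 0.64 0 0 0 0; 0.13 0.8 0 0 0 0; 0.15 0.92 0 0 0 0; 0.17 1.02 0 0 0 0; 0.18 1.06 0 0 0 0; 0.18 1.06 0 0 0 0",
)

```text
time: 5.42
tool_pos: [0.4458, 0.0376, 0.2198]
eef_rot: [[0.165, -0.002, -0.986], [0.986, -0.003, 0.165], [-0.004, -1.0, 0.001]]
contact_force: [-4.6, -9.4, 2.0]
gripper_width: 0.005
```

Run:
```python
from h import *
snap('wrist','w3');snap('scene','sc3');s=r.observe();print(s['tool_pos'],s['contact_force'])
i=np.hstack([cv2.resize(cv2.imread('pics/w3.png'),(400,300)),cv2.resize(cv2.imread('pics/sc3.png')[140:290,210:410],(400,300))])
cv2.imwrite('pics/v3.png',i)
```

```text
[0.44584085 0.03760409 0.21976324] [-3.70730376 -9.00725749  2.37370696]
```

View pics/v3.png

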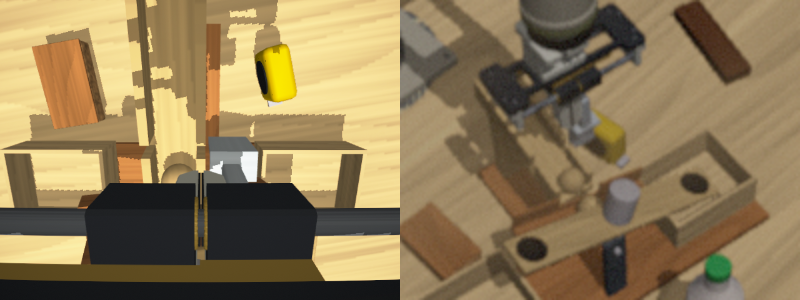

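A push force of about 10 N means the shutter is at its stop, and the balls are running. I back off, lift and wait.

>>> drive_tool(
  increments="-0.03 -0.2 0 0 0 0; -0.03 -0.25 0.3 0 0 0; -0.03 -0.25 1 0 0 0; -0.5 -1 2 0 0 0; -0.8 -2 2 0 0 0; -1 -3 2 0 0 0; -1 -4 2 0 0 0; -1 -5 2 0 0 0; -1 -5 2 0 0 0; -1 -5 2 0 0 0; -1 -5 2 0 0 0; -1 -5 2 0 0 0",
)

```text
time: 7.02
tool_pos: [0.3869, -0.2597, 0.3404]
eef_rot: [[0.162, 0.001, -0.987], [0.987, -0.0, 0.162], [-0.0, -1.0, -0.001]]
contact_force: [-0.4, -0.1, -0.4]
gripper_width: 0.004
```

>>> drive_tool(
  increments="0 0 0 0 0 0; 0 0 0 0 0 0; 0 0 0 0 0 0; 0 0 0 0 0 0; 0 0 0 0 0 0; 0 0 0 0 0 0; 0 0 0 0 0 0; 0 0 0 0 0 0",
)

```text
time: 8.02
tool_pos: [0.3864, -0.2608, 0.3398]
eef_rot: [[0.164, 0.0, -0.986], [0.986, 0.0, 0.164], [0.0, -1.0, -0.0]]
contact_force: [0.1, -0.3, 0.6]
gripper_width: 0.003
```

Run:
```python
from h import *
snap('top','top4');snap('scene','sc4')
i=np.hstack([cv2.resize(cv2.imread('pics/top4.png')[170:380,200:440],(400,350)),cv2.resize(cv2.imread('pics/sc4.png')[140:350,200:440],(400,350))])
cv2.imwrite('pics/v4.png',i)
```

```text
(no output)
```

View pics/v4.png

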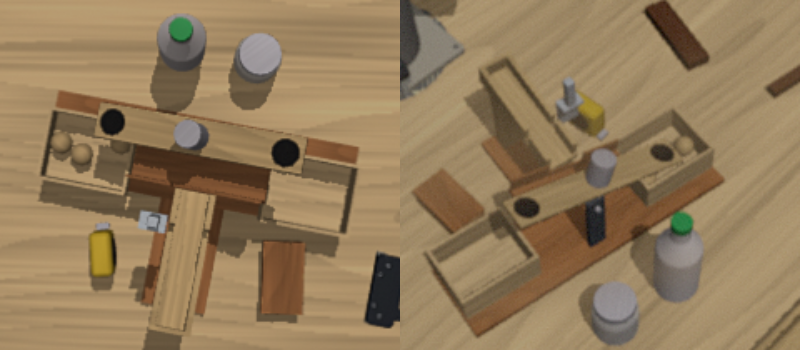

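Three balls are in the left tray, at (62,142), (80,153) and, in shadow, (120,145). Before handing in, I measure the shutter travel and check that the balls are at rest.

Run:
```python
from h import *
c=snap('top','top5');g=lambda f:cv2.imread(f'pics/{f}.png')[230:300,215:290].astype(int)
print('motion',np.abs(g('top5')-g('top4')).max(), np.abs(g('top5')-g('top4')).mean())
R=lambda P:np.array([[.9865,-.1639],[.1639,.9865]])@(P[:2]-[.5122,.0031])
print('post',R(atz(c,(200+152*.6,170+222*.6),.252)))
for u in((62,142),(80,153),(120,145)):print(R(atz(c,(200+u[0]*.6,170+u[1]*.6),.034)))
cv2.imwrite('pics/v5.png',cv2.resize(cv2.imread('pics/top5.png')[220:320,215:320],None,fx=5,fy=5,interpolation=2))
```

```text
motion 4 0.5236825396825396
post [-0.07305906  0.04722337]
[0.00432583 0.21427987]
[-0.00702067  0.18366821]
[0.0165811 0.125546 ]
```

View pics/v5.png

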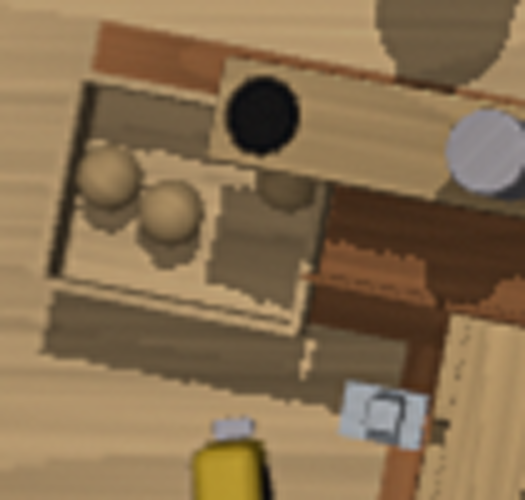

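```bash
python3 -c "
from cell import r
print(r.close_job())"
```

```text
the job is handed in; nothing more can be done
None
```

The job is done and handed in at about 8 s of robot time. I pressed the raised left pad until the seesaw gate rocked over. Then I pushed the shutter post left until the force rose to about 10 N at its stop, and backed off clear of everything.

Last checks, all from the camera images (the hand-in gives no verdict):
- **Shutter:** about 45 mm open, from the post's measured position.
- **Gate:** down on the left side, the opposite stop to where it started.
- **Balls:** all three are in the left tray, at feeder y of about 0.21, 0.18 and 0.125 m. They are at rest, with no change between the last two pictures. The third lies partly hidden under the board, so its position is rougher, but it is inside the tray.
- **Other things:** none looked moved in the pictures around the feeder; I did not measure them. The last close-ups did not cover the screwdriver and only caught part of the square.

No check failed or disagreed.

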